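Stack two discs and press the treadle clamp

ROBOT

A 7-joint arm with a two-finger parallel gripper is mounted at the origin on a cart in front of the work surface, level with it; the furniture and walls round the work are solid. World frame = base frame: x ahead of the robot, y to its left, z up, the work surface at z = 0. Lengths are in m, angles in rad, forces in N, time in s.
With the tool pointing down it reaches from about 0.4 to 0.875 m from the base axis. Payload 6.5 kg.
Tool frame: the origin (TCP) lies at the very end of the fingers, on their centre line; the grasp point (between the pads) lies env.grip_point_offset behind it (env.grip_point_offset is the distance from the TCP to the grasp point, in m); z points along the fingers, y is the line along which they close (so a half turn about z gives the same grasp; the last joint's range is limited). The gripper opens to 88 mm and grips with 3 to 60 N. Pads are 18 mm wide; open, the fingers measure 123 mm over their backs; the gripper's body (75 mm by 187 mm) begins 45 mm behind the grasp point.
Start: joints at [-1.208, 0.536, -0.004, 1.538, 0.003, 1.067, -0.071], TCP at [0.27, 0.591, 0.239] pointing down, gripper open.
Joint ranges: [-2.7, 2.7], [-0.37, 2.16], [-1.27, 1.26], [0.24, 2.4], [-1.31, 4.45], [0.19, 1.91], [-2.76, 2.76]. Speed limits (rad/s): [2.39, 2.39, 3.14, 3.14, 3.14, 3.14, 3.14].

INTERFACE

Orientations are given as a rotation vector (axis times angle).
In Python, from plant import env gives the robot as it stands.
- The arm moves only by the tool step_arm, never from a script. Its argument "commands" is a list of rows, each an object with "fingers": the finger opening in m, from 0 to 0.0881; "slide": the shift along the tool's x, y, z in m, a list of three; "rot": the turn, a rotation vector about the tool's x, y, z in rad, a list of three. A call has exactly 8 rows; each row is the pose to reach, as a shift and turn from the pose commanded when the call began, along the tool's axes at that moment; what a row does not reach only later rows make up. A row lasts 1/8 s, in which the tool goes at most 62.5 mm and 10.7 degrees, less where a joint would pass 70% of its speed; a pose out of reach is approached as far as the arm can. A call with a gripper value outside its range is refused whole. The fingers move at their own pace and stop on an object; "newtons" is the grip in N (left out, the last holds). Time passes only in rows, so rows that repeat a pose let the fingers close, or fill a call up. It gives the time, the measured TCP pose, the force, the opening and the grip force at its end, in the units of the state.
- env.get_obs(): the state, without advancing time (a new reading comes with each control period).
- env.grab_frame(name): name is "side" or "top"; returns (picture, depth): 480x640x3 uint8, red, green, blue; 480x640 float32, m along the optical axis (not along the pixel's ray), 0 where there is no reading.
- env.camera_info(name): a dict with "fx", "fy", "cx", "cy" (pixels), "R" (3x3) and "t" (3): a world point X has camera coordinates R X + t. Camera axes: x right, y down, z forward; pixel columns grow to the right and rows downward; lengths in m; the calibration is good to about 2 mm. A picture is of the moment at which its call begins. camera_info takes no time and is no camera call.
- env.sign_off(): hands the job in; it is judged then, once.
The state is a dict: "t": time; "joint_pos": joint angles; "qvel": joint speeds; "tau": joint torques, N m; "ee_pos": TCP position; "ee_rot": TCP orientation; "wrist_force": force on the tool from outside, world axes, zero at the start; "moment": the same for the moment, N m; "opening": finger opening in m; "grip_force": force on a finger pad.
Only numpy, scipy, OpenCV 4.12 (cv2) and the standard library are available. Lean on these libraries where they do the work, as an engineer would, in place of code of your own. Each camera call takes 0.05 s, during which the arm holds its last target. There are 200 camera calls.

TASK

Set up the bench clamp: lay the larger plain disc centred on the clamp's round plate and the smaller disc, button side up, centred on top of it, then press the treadle down to its stop with the gripper so that the clamp pad bears on the stack, hold it there for a good second and let the treadle come back up. Leave the stack centred, and do not disturb the solder spool, the tape roll or the multimeter.

Things in the scene. Friction and masses are not known exactly. Their poses are not given: they have to be found in the camera images.
- clamp_base: The fixed bench clamp, placed and yawed differently each time; origin under the plate's centre, at bench level. x points from the treadle to the clamp arm, y left, z up. Grey slab from x -195 to +150, 100 wide, 16 thick. Arm hinged at x +125, 85 up, between cheeks 101 high; it stands nearly upright (top about 225 up) and swings down over the plate as the treadle goes down.
- plate_top (a point): Centre of the top face of the clamp's round steel plate: 68 mm across, top 30 mm above the bench and 14 mm above the grey slab round it. Same axes as clamp_base.
- treadle (a joint): Angle of the dark ribbed spring pedal in front of the plate: 0 = up (rest), 0.35 rad = level on its stop. Hinged at x -66 mm (clamp_base axes), 27 mm above the bench; sticks out 124 mm from there to -x, 80 mm wide, between guards 36 mm high, 88 mm apart. Holding it down takes 10 to 15 N at tread_press; a spring returns it.
- tread_press (a point): Point on the top face of the treadle where to press, 90 mm from its hinge, on its middle line; about 62 mm above the bench with the treadle up, 31 mm with it on its stop. Moves with the treadle; x points from the free end to the hinge.
- tread_plate: The ribbed plate of the treadle (122 x 80 x 6 mm); origin on the hinge line.
- clamp_pad: The round rubber pad (30 mm across) at the end of the clamp arm, on a soft spring; origin in its middle. With the treadle on its stop it bears on the button of the smaller disc.
- base_disc: The larger plain aluminium disc, 68 mm across, 14 mm thick, lying flat on the bench; origin at the centre of its underside, z up.
- cap_disc: The smaller aluminium disc, 60 mm across, 12 mm thick, with a raised round button (24 mm across, 6 mm high) in the middle of its top; origin at the centre of its underside, z up.
- solder_spool: Bystander: solder spool standing on its flange, 58 mm across, 40 mm high, close beside the larger disc; origin at the centre of its underside.
- tape_roll: Bystander: roll of tape lying flat, 52 mm across, 23 mm high, close beside the larger disc; origin at the centre of its underside.
- multimeter: Bystander: hand multimeter lying on its back, 150 x 74 x 45 mm (x, y, z of its own axes), its long side close beside the smaller disc; origin at the centre of its underside.
Mind the look-alikes: they are no part of the job. Leave any green or purple look-alike of the cap_disc alone.

How it is judged:
By the outcome, as a careful person would: the job done as asked, in the order asked, and still so for the second after the job is handed in, with the robot touching nothing.
It also fails if it takes over 62 s, if anything falls off the work surface, if the arm or the gripper's body presses on something with over 40 N, if the wrist force passes 120 N, or if a joint passes its speed limit or range.

## Working session

There is one attempt and no reset: what is moved stays moved. The work goes in short steps, Python scripts to look and compute and a tool call to move; the robot and the scene stay as the last step left them, time stands still between calls to the robot, and variables do not carry over. Pictures are saved under pics/ and viewed, at most 10 in all, crops included, and the job is handed in when it is done.

Besides the shell and the picture viewer there is one more tool, called as name([rows], argument=value, ...), one row to a line, values as JSON. step_arm: Moves the arm, as the interface text tells. Its arguments: {"type":"object","properties":{"commands":{"type":"array"},"newtons":{"type":"number"}},"required":["commands"]}

```bash
mkdir -p pics; ls; python3 - <<'E'
from plant import env
import cv2,numpy as np
print(env.get_obs(), env.grip_point_offset)
for n in("top","side"):
    p,d=env.grab_frame(n); cv2.imwrite(f"pics/{n}0.png",p[:,:,::-1]); np.savez(f"{n}0.npz",p=p,d=d); print(env.camera_info(n))
E
```

```text
pics
{'t': 0.0, 'joint_pos': array([-1.20821784,  0.53714996, -0.00444251,  1.53886095,  0.00264336,
        1.06732384, -0.07117167]), 'qvel': array([-2.53645026e-03,  7.59402732e-05,  2.06120871e-04,  1.01728921e-03,
        4.13687797e-04, -3.89030488e-04,  8.31534428e-04]), 'tau': array([-4.34037729e-04, -5.70986295e+01,  9.90606509e-01, -2.51600325e+01,
       -5.62672340e-02,  1.78290554e-02,  1.47860496e-04]), 'ee_pos': array([0.27001181, 0.59058366, 0.23785432]), 'ee_rot': array([-6.68140339e-01, -3.06950771e+00,  2.70830905e-03]), 'wrist_force': array([-0.17823273,  0.74101481, -0.35986776]), 'moment': array([-0.04112425,  0.00899066,  0.01133076]), 'grip_force': 0.0, 'opening': 0.08832554121084098} 0.0187
{'fx': 485.15743902908537, 'fy': 485.15743902908537, 'cx': 327.76419807521336, 'cy': 237.23858605114253, 'R': array([[-0.00241286, -0.99999292, -0.00288767],
       [-0.99727417,  0.00261923, -0.07373845],
       [ 0.07374549,  0.00270188, -0.99727343]]), 't': array([0.07385856, 0.55524914, 1.28349113])}
{'fx': 529.8465011542721, 'fy': 529.8465011542721, 'cx': 326.02311223528363, 'cy': 239.5384827595425, 'R': array([[-0.99924166, -0.0366486 , -0.01315216],
       [-0.0092148 ,  0.55076408, -0.8346101 ],
       [ 0.03783103, -0.83385599, -0.55068413]]), 't': array([0.55436743, 0.07250805, 1.56709188])}
```

View pics/top0.png

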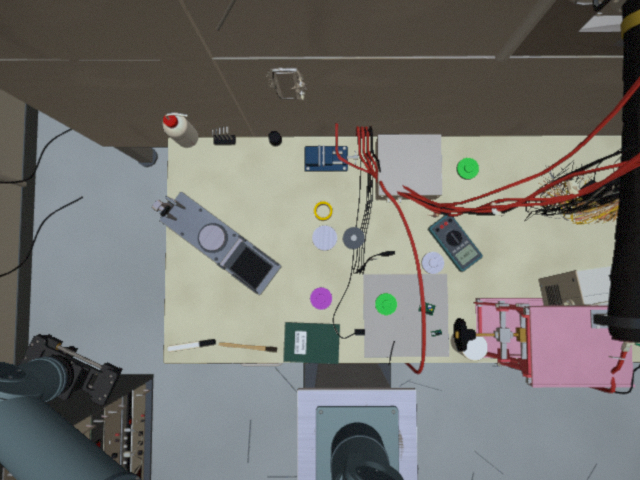

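View pics/side0.png

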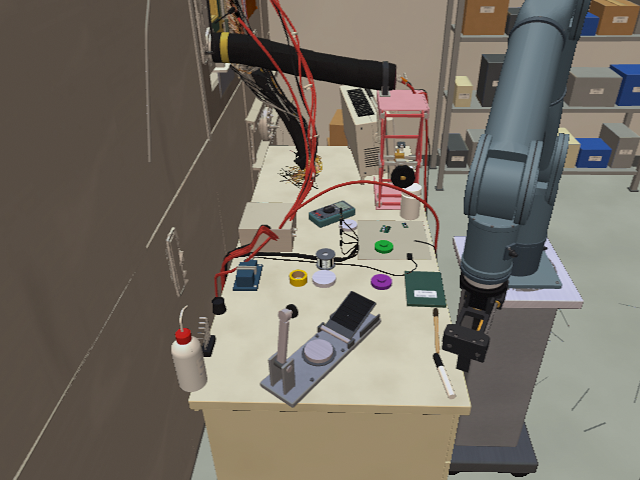

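The top view shows the plain disc at (325,237), the spool at (353,238), the tape at (323,211), the cap at (432,263) with the multimeter at (456,243), the plate at (212,237) and the treadle at (255,270). A red hose passes near the cap. The side view confirms the clamp arm is upright.

```bash
cat > h.py <<'E'
from plant import env
import cv2,numpy as np
def world(n,d):
    c=env.camera_info(n); v,u=np.mgrid[:480,:640]
    P=np.stack([(u-c["cx"])/c["fx"]*d,(v-c["cy"])/c["fy"]*d,d],-1)
    return (P-c["t"])@c["R"]
def proj(n,X):
    c=env.camera_info(n); p=c["R"]@np.array(X)+c["t"]; return p[0]/p[2]*c["fx"]+c["cx"],p[1]/p[2]*c["fy"]+c["cy"]
def unproj(n,u,v,z):
    c=env.camera_info(n); r=c["R"].T@np.array([(u-c["cx"])/c["fx"],(v-c["cy"])/c["fy"],1]); o=-c["R"].T@c["t"]
    return o+r*(z-o[2])/r[2]
def comp(W,seed,zlo,zhi,extra=None,box=45):
    m=((W[...,2]>zlo)&(W[...,2]<zhi)); 
    if extra is not None: m&=extra
    k=np.zeros_like(m); u,v=seed; k[v-box:v+box,u-box:u+box]=1; m&=k
    n,l,s,c=cv2.connectedComponentsWithStats(m.astype(np.uint8),connectivity=4)
    return l==l[v,u] if l[v,u] else None
E
python3 - <<'E'
from h import *
z=np.load("top0.npz");W=world("top",z["d"]);p=z["p"]
for nm,(u,v),lo,hi in [("base",(325,237),.008,.02),("spool",(348,238),.03,.05),("tape",(316,211),.015,.03),("cap",(426,265),.006,.016),("plate",(212,237),.024,.036),("meter",(462,250),.025,.06)]:
    m=comp(W,(u,v),lo,hi)
    print(nm,W[v,u].round(4),p[v,u])
    if m is None: continue
    q=np.argwhere(m)[:,::-1].astype(np.float32); zz=np.median(W[m][:,2])
    h=cv2.convexHull(q); r=cv2.fitEllipse(h) ; X=unproj("top",*r[0],zz)
    print("  n",m.sum(),"z",zz.round(4),"ell",X.round(4),np.array(r[1])*(1.2/485),"bbox",q.min(0),q.max(0))
print("hose heights"); 
red=(p[...,0]>140)&(p[...,1]<70)&(p[...,2]<70)
for v in range(190,370,12):
    us=np.where(red[v,380:450])[0]+380
    if len(us): print(v,us.mean().round(),W[v,us].mean(0).round(3))
# crops
def crop(n,p,u0,v0,w,h,s): cv2.imwrite(f"pics/{n}.png",cv2.resize(p[v0:v0+h,u0:u0+w,::-1],None,fx=s,fy=s,interpolation=cv2.INTER_CUBIC))
a=cv2.resize(p[185:305,145:285,::-1],None,fx=4,fy=4,interpolation=cv2.INTER_CUBIC)[:, :400*2]
cv2.imwrite("pics/clamp.png",a)
b=np.hstack([p[195:275,295:375],p[210:290,395:475]]);cv2.imwrite("pics/discs.png",cv2.resize(b[:,:,::-1],None,fx=5,fy=5,interpolation=cv2.INTER_CUBIC))
E
```

```text
base [0.5565 0.0799 0.015 ] [175 183 210]
  n 475 z 0.0129 ell [0.5547 0.0825 0.0129] [0.06089507 0.06121969] bbox [312. 226.] [336. 250.]
spool [0.5519 0.0188 0.0386] [ 82  90 100]
  n 373 z 0.0386 ell [0.553  0.005  0.0386] [0.05331545 0.05349455] bbox [343. 227.] [364. 248.]
tape [ 0.6295  0.1047 -0.0023] [169 154  92]
cap [ 0.4804 -0.1919  0.0119] [174 180 206]
  n 316 z 0.0113 ell [ 0.4867 -0.2092  0.0113] [0.05392825 0.05482025] bbox [422. 252.] [443. 273.]
plate [0.5563 0.382  0.0282] [152 152 174]
  n 479 z 0.0287 ell [0.5553 0.3837 0.0287] [0.06175253 0.06323108] bbox [199. 225.] [224. 250.]
meter [ 0.5197 -0.2847  0.0301] [122 137 127]
  n 1427 z 0.0316 ell [ 0.538  -0.2656  0.0316] [0.09089815 0.15848333] bbox [429. 216.] [482. 271.]
hose heights
190 384.0 [ 0.664 -0.069  0.131]
202 409.0 [ 0.632 -0.127  0.142]
214 402.0 [ 0.6   -0.105  0.164]
226 424.0 [ 0.577 -0.172  0.107]
238 410.0 [ 0.54  -0.121  0.194]
250 414.0 [ 0.512 -0.127  0.202]
262 416.0 [ 0.484 -0.131  0.206]
274 419.0 [ 0.457 -0.137  0.207]
286 421.0 [ 0.429 -0.141  0.206]
298 422.0 [ 0.402 -0.145  0.201]
310 424.0 [ 0.374 -0.149  0.192]
322 424.0 [ 0.346 -0.15   0.182]
334 424.0 [ 0.316 -0.152  0.17 ]
346 424.0 [ 0.286 -0.154  0.155]
358 423.0 [ 0.255 -0.157  0.132]
```

View pics/clamp.png

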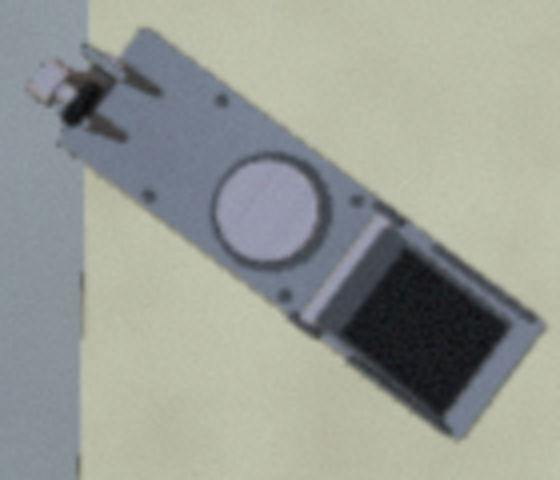

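View pics/discs.png

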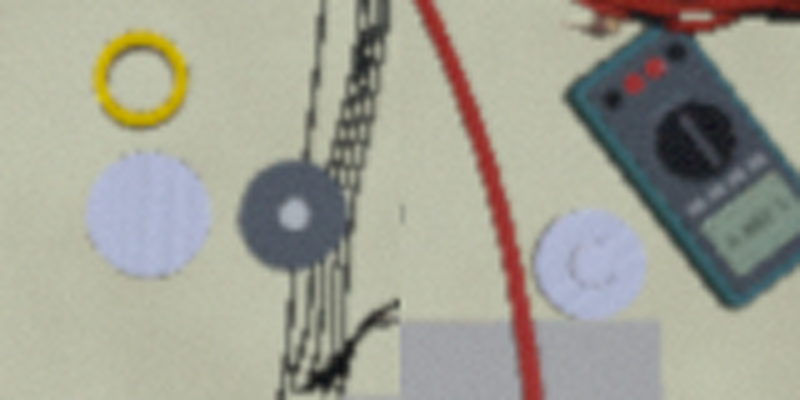

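The crops show the discs and the clamp clearly. The clamp axis runs from the treadle at lower right to the arm at upper left. The cap lies between the hose and the meter's long side. Next I refine the poses.

```bash
cat >> h.py <<'E'
from scipy.spatial.transform import Rotation as Ro
def goal(x,y,z,yaw_deg):
    "tool down, tool y at yaw_deg in world; prints slide and rot from the current pose (half turn chosen to be nearest)"
    o=env.get_obs(); R=Ro.from_rotvec(o["ee_rot"]); best=None
    a=np.radians(yaw_deg); Y=np.array([np.cos(a),np.sin(a),0]); Z=np.array([0,0,-1.]); 
    T=Ro.from_matrix(np.stack([np.cross(Y,Z),Y,Z],1))
    print("t",round(o["t"],2),"tcp",o["ee_pos"].round(4),"slide",R.inv().apply(np.array([x,y,z])-o["ee_pos"]).round(4),"rot",(R.inv()*T).as_rotvec().round(3),"q",o["joint_pos"].round(2),"open",round(o["opening"],4))
E
python3 - <<'E'
from h import *
def ell(n,seed,lo,hi,zt,W,pr=True):
    m=comp(W,seed,lo,hi)
    if m is None: print(n,"none",W[seed[1],seed[0]]);return
    q=np.argwhere(m)[:,::-1].astype(np.float32); r=cv2.fitEllipse(cv2.convexHull(q)); X=unproj(n,*r[0],zt); print(n,seed,m.sum(),X.round(4),np.round(r[0],1),np.round(r[1],1)); return X
z=np.load("top0.npz");W=world("top",z["d"]);p=z["p"]
s=np.load("side0.npz");S=world("side",s["d"])
ell("top",(325,237),.008,.02,.014,W);ell("top",(426,265),.006,.016,.012,W);pt=ell("top",(212,237),.022,.036,.03,W)
for X,lo,hi,zt in [((.5547,.0825,.014),.008,.02,.014),((.4867,-.2092,.018),.006,.022,.018),((.5553,.3837,.03),.022,.036,.03)]:
    u,v=np.round(proj("side",X)).astype(int); ell("side",(u,v),lo,hi,zt,S)
# colour
hsv=cv2.cvtColor(p,cv2.COLOR_RGB2HSV)
yl=((hsv[...,0]>20)&(hsv[...,0]<34)&(hsv[...,1]>150)).astype(np.uint8); yl[:195]=0; yl[225:]=0
r=cv2.fitEllipse(cv2.convexHull(np.argwhere(yl)[:,::-1].astype(np.float32)));print("tape",unproj("top",*r[0],.023).round(4),np.array(r[1])*1.2/485)
bk=(p.max(2)<45); k=np.zeros_like(bk);k[235:300,225:285]=1
n,l,st,c=cv2.connectedComponentsWithStats((bk&k).astype(np.uint8)); i=1+st[1:,4].argmax()
r=cv2.minAreaRect(np.argwhere(l==i)[:,::-1].astype(np.float32)); X=unproj("top",*r[0],.055); print("tread pad",st[i],X.round(4),r)
d=pt-X; print("yaw from treadle",np.degrees(np.arctan2(d[1],d[0])))
# slab by height
m=(W[...,2]>.010)&(W[...,2]<.022);k=np.zeros_like(m);k[185:300,160:285]=1;q=np.argwhere(m&k);n,l,st,c=cv2.connectedComponentsWithStats((m&k).astype(np.uint8));i=1+st[1:,4].argmax()
XY=W[l==i][:,:2].astype(np.float32); r=cv2.minAreaRect(XY);print("slab",r)
b=cv2.boxPoints(r);e=max([b[1]-b[0],b[2]-b[1]],key=np.linalg.norm);print("slab yaw",np.degrees(np.arctan2(e[1],e[0])))
for v in range(185,222,6): print(v,[tuple(W[v,u].round(2)) for u in range(420,480,10)])
for q in [(429,229),(462,271)]: print("meter edge",unproj("top",*q,.04).round(3))
goal(.555,.0825,.2,45)
E
```

```text
top (325, 237) 475 [0.5547 0.0825 0.014 ] [324.  237.7] [24.6 24.7]
top (426, 265) 316 [ 0.4867 -0.209   0.012 ] [432.3 262.7] [21.8 22.2]
top (212, 237) 513 [0.5556 0.3833 0.03  ] [211.4 237.2] [25.5 26. ]
side (np.int64(325), np.int64(275)) 271 [0.5561 0.0923 0.014 ] [324.3 277.1] [15.7 22.9]
side (np.int64(349), np.int64(221)) 74 [ 0.4798 -0.1919  0.018 ] [351.  223.5] [ 8.6 13.4]
side (np.int64(320), np.int64(347)) 504 [0.5572 0.394  0.03  ] [318.7 350.1] [22.5 28.7]
tape [ 0.6357 -0.3175  0.023 ] [0.11964176 0.79976361]
tread pad [231 247  40  41 849] [0.4747 0.2741 0.055 ] ((250.4191436767578, 267.36932373046875), (31.9751033782959, 26.831750869750977), 37.69424057006836)
yaw from treadle 53.42854376612538
slab ((0.582369863986969, 0.4207916557788849), (0.2071533352136612, 0.09991692751646042), 53.511600494384766)
slab yaw 53.511585
185 [(np.float64(0.68), np.float64(-0.17), np.float64(0.09)), (np.float64(0.69), np.float64(-0.19), np.float64(0.08)), (np.float64(0.69), np.float64(-0.22), np.float64(0.08)), (np.float64(0.7), np.float64(-0.26), np.float64(-0.0)), (np.float64(0.7),
[... 1680 characters left out ...]
4(-0.22), np.float64(0.19)), (np.float64(0.59), np.float64(-0.23), np.float64(0.2)), (np.float64(0.62), np.float64(-0.32), np.float64(0.0))]
221 [(np.float64(0.6), np.float64(-0.18), np.float64(-0.01)), (np.float64(0.6), np.float64(-0.21), np.float64(-0.0)), (np.float64(0.6), np.float64(-0.23), np.float64(0.03)), (np.float64(0.6), np.float64(-0.25), np.float64(0.03)), (np.float64(0.6), np.float64(-0.29), np.float64(-0.0)), (np.float64(0.6), np.float64(-0.32), np.float64(-0.0))]
meter edge [ 0.575 -0.196  0.04 ]
meter edge [ 0.464 -0.281  0.04 ]
t 0.1 tcp [0.27   0.5906 0.2379] slide [-0.4704 -0.3436  0.0385] rot [-0.002  0.     0.357] q [-1.21  0.54 -0.    1.54  0.    1.07 -0.07] open 0.0879
```

step_arm([
  {"fingers": 0.08,"slide": [-0.06,-0.04,0.01],"rot": [0,0,0.03]},
  {"fingers": 0.08,"slide": [-0.11,-0.08,0.02],"rot": [0,0,0.06]},
  {"fingers": 0.08,"slide": [-0.16,-0.12,0.04],"rot": [0,0,0.1]},
  {"fingers": 0.08,"slide": [-0.21,-0.155,0.05],"rot": [0,0,0.13]},
  {"fingers": 0.08,"slide": [-0.26,-0.19,0.06],"rot": [0,0,0.16]},
  {"fingers": 0.08,"slide": [-0.31,-0.225,0.07],"rot": [0,0,0.19]},
  {"fingers": 0.08,"slide": [-0.36,-0.262,0.08],"rot": [0,0,0.22]},
  {"fingers": 0.08,"slide": [-0.41,-0.3,0.09],"rot": [0,0,0.25]},
])

```text
t: 1.1
ee_pos: [0.5113, 0.1605, 0.1509]
ee_rot: [-1.047, -2.962, -0.0]
wrist_force: [0.6, 1.3, 0.4]
opening: 0.0798
grip_force: 0.0
```

```bash
python3 - <<'E'
from h import *
goal(.5547,.0825,.1,50)
z=np.load("top0.npz");W=world("top",z["d"])
print("tape",unproj("top",323.2,210.8,.023))
B=W[330:405,25:125].reshape(-1,3); r=B-np.array([.27,.5906,.238]); x=r[:,:2]@[-.9095,.4156]; y=r[:,:2]@[.4157,.909]
for lo in np.arange(0,.4,.02):
    k=(r[:,2]>lo)&(r[:,2]<=lo+.02)&(abs(x)<.15)&(abs(y)<.15)
    if k.sum()>5: print(lo.round(2),k.sum(),x[k].min().round(3),x[k].max().round(3),y[k].min().round(3),y[k].max().round(3))
# obstacles around the cap, z .06-.3, as x' =min x in y bins
m=(W[...,2]>.08)&(W[...,2]<.35)&(W[...,0]>.35)&(W[...,0]<.66)&(W[...,1]<-.08)&(W[...,1]>-.4)
P=W[m]
for y in np.arange(-.4,-.08,.02):
    k=(P[:,1]>=y)&(P[:,1]<y+.02)
    if k.any(): i=P[k][:,0].argmin(); print(y.round(2),k.sum(),P[k][i].round(3))
E
```

```text
t 1.1 tcp [0.5113 0.1605 0.1509] slide [-0.0828 -0.0334  0.0509] rot [ 0.    -0.     0.019] q [-0.5   0.46  0.14  1.92 -0.09  0.76  0.58] open 0.0798
tape [0.62670772 0.08457639 0.023     ]
0.0 38 -0.011 0.008 0.04 0.054
0.02 17 -0.011 0.003 0.041 0.056
0.04 10 -0.011 -0.003 0.043 0.051
0.06 243 -0.035 0.032 -0.089 0.083
0.08 495 -0.035 0.034 -0.096 0.089
0.1 1351 -0.035 0.035 -0.097 0.093
0.12 91 -0.02 0.021 -0.044 -0.036
0.14 394 -0.038 0.034 -0.044 0.022
0.16 162 -0.038 0.023 -0.04 0.018
0.18 300 -0.04 0.028 -0.043 0.029
0.2 325 -0.04 0.028 -0.042 0.022
0.22 272 -0.038 0.014 -0.041 0.019
0.24 210 -0.038 0.005 -0.04 0.011
0.26 41 -0.039 -0.029 -0.025 0.003
0.28 25 -0.046 -0.043 -0.037 -0.01
0.3 96 -0.048 -0.045 -0.062 -0.021
0.32 132 -0.049 -0.036 -0.078 -0.036
0.34 122 -0.049 -0.041 -0.097 -0.051
0.36 127 -0.05 -0.045 -0.101 -0.063
0.38 39 -0.05 -0.046 -0.095 -0.078
-0.4 21 [ 0.351 -0.381  0.171]
-0.38 49 [ 0.351 -0.377  0.176]
-0.36 128 [ 0.351 -0.342  0.176]
-0.34 372 [ 0.35  -0.332  0.163]
-0.32 233 [ 0.371 -0.315  0.344]
-0.3 245 [ 0.582 -0.291  0.292]
-0.28 193 [ 0.586 -0.279  0.258]
-0.26 132 [ 0.35  -0.241  0.186]
-0.24 161 [ 0.35  -0.239  0.184]
-0.22 156 [ 0.592 -0.219  0.19 ]
-0.2 152 [ 0.59  -0.182  0.19 ]
-0.18 142 [ 0.59  -0.177  0.192]
-0.16 245 [ 0.35  -0.15   0.186]
-0.14 272 [ 0.39  -0.14   0.198]
-0.12 136 [ 0.526 -0.12   0.192]
-0.1 90 [ 0.504 -0.086  0.106]
```

step_arm([
  {"fingers": 0.08,"slide": [-0.042,-0.017,0.02],"rot": [0,0,0.01]},
  {"fingers": 0.08,"slide": [-0.083,-0.033,0.04],"rot": [0,0,0.019]},
  {"fingers": 0.08,"slide": [-0.083,-0.033,0.05],"rot": [0,0,0.019]},
  {"fingers": 0.08,"slide": [-0.083,-0.033,0.07],"rot": [0,0,0.019]},
  {"fingers": 0.08,"slide": [-0.083,-0.033,0.09],"rot": [0,0,0.019]},
  {"fingers": 0.08,"slide": [-0.083,-0.033,0.11],"rot": [0,0,0.019]},
  {"fingers": 0.08,"slide": [-0.083,-0.033,0.12],"rot": [0,0,0.019]},
  {"fingers": 0.08,"slide": [-0.083,-0.033,0.12],"rot": [0,0,0.019]},
])

```text
t: 2.1
ee_pos: [0.554, 0.0846, 0.0307]
ee_rot: [-1.073, -2.951, 0.001]
wrist_force: [0.2, -0.3, 0.5]
opening: 0.0802
grip_force: 0.0
```

```bash
python3 - <<'E'
from h import *
goal(.5547,.0825,.004,50)
E
```

```text
t 2.1 tcp [0.554  0.0846 0.0307] slide [-0.0019 -0.0011  0.0267] rot [-0.001 -0.001  0.001] q [-0.32  0.7   0.12  1.89 -0.14  0.56  0.76] open 0.0802
```

step_arm([
  {"fingers": 0.08,"slide": [-0.002,-0.001,0.014],"rot": [0,0,0]},
  {"fingers": 0.08,"slide": [-0.002,-0.001,0.026],"rot": [0,0,0]},
  {"fingers": 0.08,"slide": [-0.002,-0.001,0.026],"rot": [0,0,0]},
  {"fingers": 0.072,"slide": [-0.002,-0.001,0.026],"rot": [0,0,0]},
  {"fingers": 0.066,"slide": [-0.002,-0.001,0.026],"rot": [0,0,0]},
  {"fingers": 0.06,"slide": [-0.002,-0.001,0.026],"rot": [0,0,0]},
  {"fingers": 0.06,"slide": [-0.002,-0.001,0.026],"rot": [0,0,0]},
  {"fingers": 0.06,"slide": [-0.002,-0.001,0.026],"rot": [0,0,0]},
], newtons=25)

```text
t: 3.1
ee_pos: [0.5558, 0.0825, 0.0057]
ee_rot: [1.074, 2.952, 0.001]
wrist_force: [1.1, -0.2, 1.7]
opening: 0.0666
grip_force: 25.0
```

```bash
python3 - <<'E'
from h import *
goal(.5556,.3833,.09,-36.5)
print(env.get_obs()["grip_force"],env.get_obs()["ee_pos"])
E
```

```text
t 3.1 tcp [0.5558 0.0825 0.0057] slide [ 0.1933  0.2304 -0.0843] rot [ 1.00e-03 -0.00e+00  1.51e+00] q [-0.31  0.74  0.11  1.89 -0.15  0.51  0.77] open 0.0666
25.000455379486084 [0.55578564 0.08253677 0.00565622]
```

step_arm([
  {"fingers": 0.06,"slide": [0,0,-0.03],"rot": [0,0,0]},
  {"fingers": 0.06,"slide": [0,0,-0.07],"rot": [0,0,0]},
  {"fingers": 0.06,"slide": [0.02,0.025,-0.1],"rot": [0,0,0.15]},
  {"fingers": 0.06,"slide": [0.045,0.055,-0.11],"rot": [0,0,0.32]},
  {"fingers": 0.06,"slide": [0.07,0.085,-0.11],"rot": [0,0,0.49]},
  {"fingers": 0.06,"slide": [0.095,0.115,-0.11],"rot": [0,0,0.66]},
  {"fingers": 0.06,"slide": [0.115,0.138,-0.11],"rot": [0,0,0.83]},
  {"fingers": 0.06,"slide": [0.13,0.155,-0.11],"rot": [0,0,1.0]},
])

```text
t: 4.1
ee_pos: [0.5544, 0.2862, 0.1148]
ee_rot: [-2.362, -2.071, 0.002]
wrist_force: [1.0, -0.9, -2.1]
opening: 0.0661
grip_force: 25.0
```

```bash
python3 - <<'E'
from h import *
goal(.5556,.3833,.09,-36.5)
E
```

```text
t 4.1 tcp [0.5544 0.2862 0.1148] slide [ 0.0964 -0.0115  0.0248] rot [-0.001  0.001  0.506] q [-0.84  0.68  0.41  1.72 -0.35  0.82 -0.4 ] open 0.0661
```

step_arm([
  {"fingers": 0.06,"slide": [0.01,-0.001,0],"rot": [0,0,0.17]},
  {"fingers": 0.06,"slide": [0.02,-0.003,0],"rot": [0,0,0.34]},
  {"fingers": 0.06,"slide": [0.04,-0.006,0],"rot": [0,0,0.506]},
  {"fingers": 0.06,"slide": [0.07,-0.009,0],"rot": [0,0,0.506]},
  {"fingers": 0.06,"slide": [0.096,-0.0115,0.01],"rot": [0,0,0.506]},
  {"fingers": 0.06,"slide": [0.096,-0.0115,0.025],"rot": [0,0,0.506]},
  {"fingers": 0.06,"slide": [0.096,-0.0115,0.04],"rot": [0,0,0.506]},
  {"fingers": 0.06,"slide": [0.096,-0.0115,0.05],"rot": [0,0,0.506]},
])

```text
t: 5.1
ee_pos: [0.5559, 0.3793, 0.0639]
ee_rot: [2.803, 1.417, -0.003]
wrist_force: [0.5, -0.2, -0.9]
opening: 0.0661
grip_force: 25.0
```

```bash
python3 - <<'E'
from h import *
p,d=env.grab_frame("side");cv2.imwrite("pics/s1.png",cv2.resize(p[280:420,240:400,::-1],None,fx=4,fy=4,interpolation=cv2.INTER_CUBIC))
goal(.5556,.3833,.0365,-36.5)
E
```

```text
t 5.15 tcp [0.5554 0.3792 0.0629] slide [ 0.0035 -0.0022  0.0264] rot [-0.     0.003  0.002] q [-0.99  0.85  0.5   1.59 -0.5   0.84 -0.92] open 0.0663
```

View pics/s1.png

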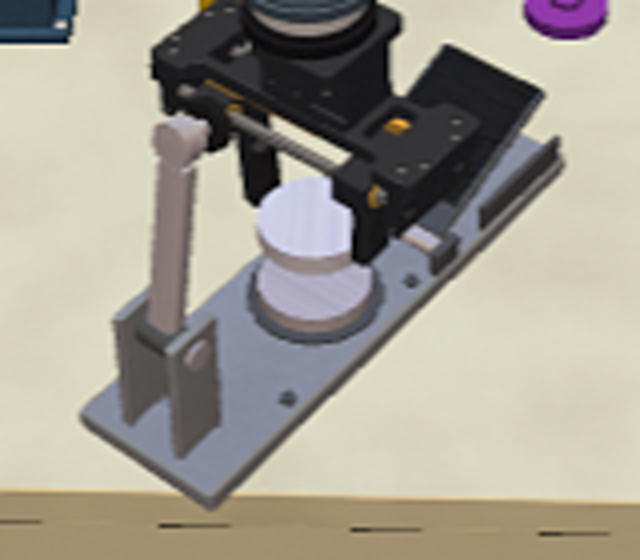

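The side view shows the disc held level above the plate and clear of the upright clamp arm. I'll lower it and release.

step_arm([
  {"fingers": 0.06,"slide": [0.0035,-0.002,0.008],"rot": [0,0,0]},
  {"fingers": 0.06,"slide": [0.0035,-0.002,0.016],"rot": [0,0,0]},
  {"fingers": 0.06,"slide": [0.0035,-0.002,0.022],"rot": [0,0,0]},
  {"fingers": 0.06,"slide": [0.0035,-0.002,0.026],"rot": [0,0,0]},
  {"fingers": 0.06,"slide": [0.0035,-0.002,0.026],"rot": [0,0,0]},
  {"fingers": 0.06,"slide": [0.0035,-0.002,0.026],"rot": [0,0,0]},
  {"fingers": 0.06,"slide": [0.0035,-0.002,0.026],"rot": [0,0,0]},
  {"fingers": 0.06,"slide": [0.0035,-0.002,0.026],"rot": [0,0,0]},
])

```text
t: 6.15
ee_pos: [0.5567, 0.3854, 0.0395]
ee_rot: [-2.802, -1.42, -0.001]
wrist_force: [-0.4, -1.3, -0.8]
opening: 0.0662
grip_force: 25.0
```

```bash
python3 - <<'E'
from h import *
goal(.5556,.3833,.0365,-36.5)
E
```

```text
t 6.15 tcp [0.5567 0.3854 0.0395] slide [-0.0024  0.0004  0.003 ] rot [ 0.    -0.     0.004] q [-0.98  0.88  0.48  1.59 -0.52  0.81 -0.92] open 0.0662
```

step_arm([
  {"fingers": 0.06,"slide": [-0.0015,0,0.0015],"rot": [0,0,0]},
  {"fingers": 0.06,"slide": [-0.0015,0,0.003],"rot": [0,0,0]},
  {"fingers": 0.06,"slide": [-0.0015,0,0.003],"rot": [0,0,0]},
  {"fingers": 0.07,"slide": [-0.0015,0,0.003],"rot": [0,0,0]},
  {"fingers": 0.084,"slide": [-0.0015,0,0.003],"rot": [0,0,0]},
  {"fingers": 0.084,"slide": [-0.0015,0,0.003],"rot": [0,0,0]},
  {"fingers": 0.084,"slide": [-0.0015,0,-0.03],"rot": [0,0,0]},
  {"fingers": 0.084,"slide": [-0.0015,0,-0.08],"rot": [0,0,0]},
])

```text
t: 7.15
ee_pos: [0.5546, 0.3836, 0.1188]
ee_rot: [2.802, 1.419, -0.005]
wrist_force: [1.0, 0.6, -0.6]
opening: 0.084
grip_force: 0.0
```

```bash
python3 - <<'E'
from h import *
goal(.467,-.14,.28,8)
E
```

```text
t 7.15 tcp [0.5546 0.3836 0.1188] slide [-0.4745  0.2389 -0.1599] rot [-0.002  0.003 -0.773] q [-1.02  0.78  0.54  1.57 -0.47  0.93 -0.95] open 0.084
```

step_arm([
  {"fingers": 0.084,"slide": [-0.02,0.01,-0.04],"rot": [0,0,0]},
  {"fingers": 0.084,"slide": [-0.05,0.025,-0.08],"rot": [0,0,-0.05]},
  {"fingers": 0.084,"slide": [-0.08,0.04,-0.11],"rot": [0,0,-0.12]},
  {"fingers": 0.084,"slide": [-0.12,0.06,-0.14],"rot": [0,0,-0.2]},
  {"fingers": 0.084,"slide": [-0.16,0.08,-0.16],"rot": [0,0,-0.28]},
  {"fingers": 0.084,"slide": [-0.2,0.1,-0.17],"rot": [0,0,-0.36]},
  {"fingers": 0.084,"slide": [-0.245,0.125,-0.17],"rot": [0,0,-0.44]},
  {"fingers": 0.084,"slide": [-0.29,0.145,-0.17],"rot": [0,0,-0.52]},
])

```text
t: 8.15
ee_pos: [0.5009, 0.0627, 0.2898]
ee_rot: [2.341, 2.095, 0.002]
wrist_force: [0.6, 0.0, 0.5]
opening: 0.084
grip_force: 0.0
```

```bash
python3 - <<'E'
from h import *
p,d=env.grab_frame("top"); np.savez("top1.npz",p=p,d=d);W=world("top",d)
m=comp(W,(212,237),.036,.052)
print(W[237,212])
if m is not None:
    q=np.argwhere(m)[:,::-1].astype(np.float32); r=cv2.fitEllipse(cv2.convexHull(q)); print(unproj("top",*r[0],.044).round(4),m.sum(),r)
cv2.imwrite("pics/t1.png",cv2.resize(p[205:275,175:255,::-1],None,fx=5,fy=5,interpolation=cv2.INTER_CUBIC))
goal(.467,-.205,.285,8)
E
```

```text
[0.55512931 0.37816243 0.04412478]
[0.5541 0.3817 0.044 ] 512 ((210.68154907226562, 237.3994903564453), (25.25742530822754, 25.691911697387695), 79.95769500732422)
t 8.2 tcp [0.4993 0.0553 0.2899] slide [-0.2622 -0.002   0.0055] rot [-0.     0.002 -0.255] q [-0.73  0.25  0.64  1.89 -0.17  1.05 -0.14] open 0.084
```

View pics/t1.png

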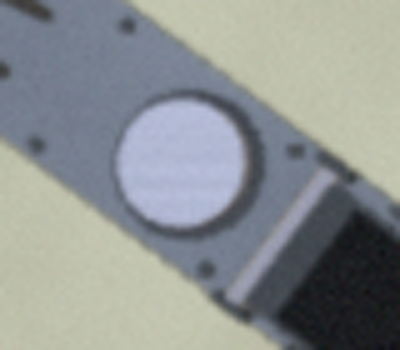

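The base disc lies on the plate, centred to within about 2 mm. Now I go over the hose to the cap.

step_arm([
  {"fingers": 0.07,"slide": [-0.05,0,0.0],"rot": [0,0,-0.05]},
  {"fingers": 0.07,"slide": [-0.1,0,0.0],"rot": [0,0,-0.1]},
  {"fingers": 0.07,"slide": [-0.15,-0.001,0.0],"rot": [0,0,-0.15]},
  {"fingers": 0.07,"slide": [-0.2,-0.001,0],"rot": [0,0,-0.2]},
  {"fingers": 0.07,"slide": [-0.24,-0.002,0],"rot": [0,0,-0.255]},
  {"fingers": 0.07,"slide": [-0.262,-0.002,0.005],"rot": [0,0,-0.255]},
  {"fingers": 0.07,"slide": [-0.262,-0.002,0.005],"rot": [0,0,-0.255]},
  {"fingers": 0.07,"slide": [-0.262,-0.002,0.005],"rot": [0,0,-0.255]},
])

```text
t: 9.2
ee_pos: [0.4699, -0.1943, 0.2844]
ee_rot: [-2.057, -2.374, -0.001]
wrist_force: [-0.9, -0.4, -0.2]
opening: 0.0698
grip_force: 0.0
```

```bash
cat >> h.py <<'E'
def edge(p,X,r,n="top"):
    "sub-pixel circle edge: strongest fall of brightness along rays, robust mean; returns world centre"
    from scipy.ndimage import map_coordinates
    from scipy.optimize import least_squares
    g=cv2.GaussianBlur(cv2.cvtColor(p,cv2.COLOR_RGB2GRAY).astype(float),(0,0),.8); X=np.array(X,float)
    for _ in range(3):
        A=np.radians(np.arange(0,360,6)); R=np.arange(r-.006,r+.006,.0005); E=[]
        for a in A:
            uv=np.array([proj(n,X+[s*np.cos(a),s*np.sin(a),0]) for s in R]); f=map_coordinates(g,[uv[:,1],uv[:,0]],order=3)
            s=R[np.argmin(np.gradient(f))]; E.append(X[:2]+s*np.array([np.cos(a),np.sin(a)]))
        E=np.array(E); f=least_squares(lambda q:np.hypot(*(E-q[:2]).T)-q[2],[*X[:2],r],loss="soft_l1",f_scale=.0005); X[:2]=f.x[:2]
    return f.x.round(4)
E
python3 - <<'E'
from h import *
a=np.load("top0.npz")["p"];b=np.load("top1.npz")["p"]
print("plate",edge(a,(.555,.383,.03),.034),"disc on plate",edge(b,(.554,.382,.044),.034),"base",edge(a,(.5547,.0825,.014),.034),"cap",edge(a,(.4867,-.209,.012),.03))
goal(.467,-.209,.03,8)
E
```

```text
Traceback (most recent call last):
  File "h.py", line 33, in edge
    uv=np.array([proj(n,X+[s*np.cos(a),s*np.sin(a),0]) for s in R]); f=map_coordinates(g,[uv[:,1],uv[:,0]],order=3)
                 ~~~~^^^^^^^^^^^^^^^^^^^^^^^^^^^^^^^^^
  File "h.py", line 8, in proj
    c=env.camera_info(n); p=c["R"]@np.array(X)+c["t"]; return p[0]/p[2]*c["fx"]+c["cx"],p[1]/p[2]*c["fy"]+c["cy"]
ValueError: time passes only in moves, steps and waits
```

```bash
sed -i 's/c=env.camera_info(n)/c=CAM[n]/; s/^import cv2,numpy as np/import cv2,numpy as np\nCAM={n:env.camera_info(n) for n in ("top","side")}/' h.py
python3 - <<'E'
from h import *
goal(.467,-.209,.03,8)
a=np.load("top0.npz")["p"];b=np.load("top1.npz")["p"]
print("plate",edge(a,(.555,.383,.03),.034),"disc on plate",edge(b,(.554,.382,.044),.034),"base",edge(a,(.5547,.0825,.014),.034),"cap",edge(a,(.4867,-.209,.012),.03))
E
```

```text
t 9.2 tcp [ 0.4699 -0.1943  0.2844] slide [-0.0143 -0.005   0.2543] rot [ 0.    -0.001  0.003] q [-0.28  0.28  0.71  1.89 -0.21  1.05  0.66] open 0.0698
plate [0.5557 0.3831 0.0333] disc on plate [0.5547 0.381  0.0335] base [0.5557 0.082  0.0315] cap [ 0.4892 -0.2167  0.0331]
```

step_arm([
  {"fingers": 0.07,"slide": [-0.014,-0.005,0.0],"rot": [0,0,0.003]},
  {"fingers": 0.07,"slide": [-0.014,-0.005,0.03],"rot": [0,0,0.003]},
  {"fingers": 0.07,"slide": [-0.014,-0.005,0.07],"rot": [0,0,0.003]},
  {"fingers": 0.07,"slide": [-0.014,-0.005,0.11],"rot": [0,0,0.003]},
  {"fingers": 0.07,"slide": [-0.014,-0.005,0.15],"rot": [0,0,0.003]},
  {"fingers": 0.07,"slide": [-0.014,-0.005,0.19],"rot": [0,0,0.003]},
  {"fingers": 0.07,"slide": [-0.014,-0.005,0.23],"rot": [0,0,0.003]},
  {"fingers": 0.07,"slide": [-0.014,-0.005,0.25],"rot": [0,0,0.003]},
])

```text
t: 10.2
ee_pos: [0.4658, -0.2099, 0.0325]
ee_rot: [-2.06, -2.37, 0.002]
wrist_force: [-0.5, -0.6, 0.4]
opening: 0.0696
grip_force: 0.0
```

```bash
python3 - <<'E'
from h import *
goal(.487,-.2095,.027,8)
E
```

```text
t 10.2 tcp [ 0.4658 -0.2099  0.0325] slide [-0.0026  0.021   0.0054] rot [-0.002 -0.001  0.   ] q [-0.01  0.69  0.45  2.04 -0.56  0.54  0.98] open 0.0696
```

step_arm([
  {"fingers": 0.07,"slide": [-0.0026,0.008,0.002],"rot": [0,0,0]},
  {"fingers": 0.07,"slide": [-0.0026,0.016,0.004],"rot": [0,0,0]},
  {"fingers": 0.07,"slide": [-0.0026,0.021,0.005],"rot": [0,0,0]},
  {"fingers": 0.07,"slide": [-0.0026,0.021,0.005],"rot": [0,0,0]},
  {"fingers": 0.07,"slide": [-0.0026,0.021,0.005],"rot": [0,0,0]},
  {"fingers": 0.07,"slide": [-0.0026,0.021,0.005],"rot": [0,0,0]},
  {"fingers": 0.07,"slide": [-0.0026,0.021,0.005],"rot": [0,0,0]},
  {"fingers": 0.07,"slide": [-0.0026,0.021,0.005],"rot": [0,0,0]},
])

```text
t: 11.2
ee_pos: [0.4876, -0.2098, 0.0294]
ee_rot: [-2.062, -2.37, -0.0]
wrist_force: [0.9, 0.1, 0.1]
opening: 0.0701
grip_force: 0.0
```

```bash
python3 - <<'E'
from h import *
p,d=env.grab_frame("side");cv2.imwrite("pics/s2.png",cv2.resize(p[170:260,300:400,::-1],None,fx=6,fy=6,interpolation=cv2.INTER_CUBIC))
goal(.487,-.2095,.004,8)
E
```

```text
t 11.25 tcp [ 0.4877 -0.2098  0.0294] slide [ 0.0004 -0.0007  0.0254] rot [ 0.    -0.    -0.001] q [-0.02  0.72  0.45  1.99 -0.56  0.56  0.96] open 0.0697
```

View pics/s2.png

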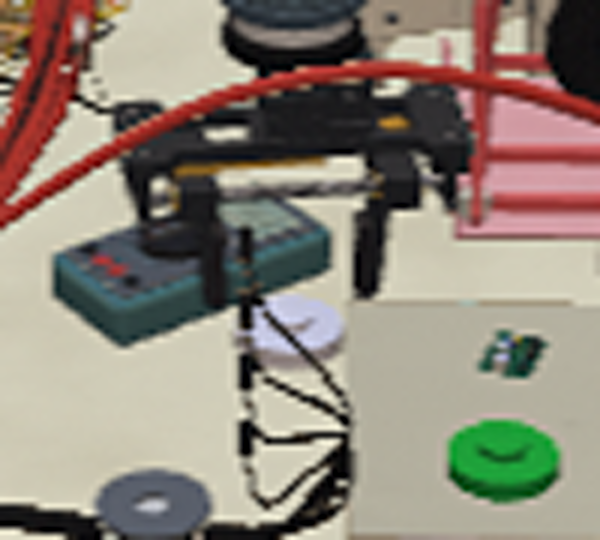

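The side view shows the fingers straddling the cap, clear of the meter and the hose. I'll descend and close.

step_arm([
  {"fingers": 0.07,"slide": [0.0004,-0.0007,0.01],"rot": [0,0,0]},
  {"fingers": 0.07,"slide": [0.0004,-0.0007,0.018],"rot": [0,0,0]},
  {"fingers": 0.07,"slide": [0.0004,-0.0007,0.025],"rot": [0,0,0]},
  {"fingers": 0.07,"slide": [0.0004,-0.0007,0.025],"rot": [0,0,0]},
  {"fingers": 0.063,"slide": [0.0004,-0.0007,0.025],"rot": [0,0,0]},
  {"fingers": 0.058,"slide": [0.0004,-0.0007,0.025],"rot": [0,0,0]},
  {"fingers": 0.052,"slide": [0.0004,-0.0007,0.025],"rot": [0,0,0]},
  {"fingers": 0.052,"slide": [0.0004,-0.0007,0.025],"rot": [0,0,0]},
])

```text
t: 12.25
ee_pos: [0.4876, -0.2096, 0.0046]
ee_rot: [2.061, 2.37, 0.001]
wrist_force: [1.9, 1.0, -0.3]
opening: 0.0582
grip_force: 25.0
```

```bash
python3 - <<'E'
from h import *
goal(.467,-.205,.03,8)
E
```

```text
t 12.25 tcp [ 0.4876 -0.2096  0.0046] slide [ 0.0074 -0.0197 -0.0254] rot [ 0.001  0.    -0.   ] q [ 0.01  0.76  0.41  1.99 -0.59  0.52  0.98] open 0.0582
```

Lift 25 mm, back 20 mm, then straight up.

step_arm([
  {"fingers": 0.052,"slide": [0,0,-0.012],"rot": [0,0,0]},
  {"fingers": 0.052,"slide": [0,0,-0.025],"rot": [0,0,0]},
  {"fingers": 0.052,"slide": [0,-0.01,-0.026],"rot": [0,0,0]},
  {"fingers": 0.052,"slide": [0.0,-0.02,-0.027],"rot": [0,0,0]},
  {"fingers": 0.052,"slide": [0.0,-0.02,-0.06],"rot": [0,0,0]},
  {"fingers": 0.052,"slide": [0.0,-0.02,-0.11],"rot": [0,0,0]},
  {"fingers": 0.052,"slide": [0.0,-0.02,-0.165],"rot": [0,0,0]},
  {"fingers": 0.052,"slide": [0.0,-0.02,-0.22],"rot": [0,0,0]},
])

```text
t: 13.25
ee_pos: [0.4657, -0.2121, 0.2254]
ee_rot: [-2.062, -2.368, 0.001]
wrist_force: [0.7, -0.1, -1.2]
opening: 0.0584
grip_force: 25.0
```

```bash
python3 - <<'E'
from h import *
goal(.50,.10,.29,-20)
E
```

```text
t 13.25 tcp [ 0.4657 -0.2121  0.2254] slide [ 0.3045  0.0769 -0.0644] rot [-0.002 -0.001  0.487] q [-0.22  0.38  0.7   1.94 -0.3   0.93  0.77] open 0.0584
```

step_arm([
  {"fingers": 0.052,"slide": [0,0,-0.05],"rot": [0,0,0]},
  {"fingers": 0.052,"slide": [0.01,0.003,-0.08],"rot": [0,0,0]},
  {"fingers": 0.052,"slide": [0.05,0.013,-0.085],"rot": [0,0,0.05]},
  {"fingers": 0.052,"slide": [0.1,0.025,-0.085],"rot": [0,0,0.13]},
  {"fingers": 0.052,"slide": [0.15,0.038,-0.085],"rot": [0,0,0.22]},
  {"fingers": 0.052,"slide": [0.2,0.05,-0.085],"rot": [0,0,0.31]},
  {"fingers": 0.052,"slide": [0.25,0.063,-0.085],"rot": [0,0,0.4]},
  {"fingers": 0.052,"slide": [0.3,0.076,-0.07],"rot": [0,0,0.48]},
])

```text
t: 14.25
ee_pos: [0.5006, 0.0965, 0.2944]
ee_rot: [-2.569, -1.808, -0.002]
wrist_force: [1.0, 0.2, -1.3]
opening: 0.0583
grip_force: 25.0
```

```bash
python3 - <<'E'
from h import *
goal(.555,.381,.10,-36.5)
E
```

```text
t 14.25 tcp [0.5006 0.0965 0.2944] slide [ 0.2859 -0.0449  0.1948] rot [ 0.    -0.001  0.293] q [-0.84  0.27  0.68  1.87 -0.19  1.07 -0.43] open 0.0583
```

step_arm([
  {"fingers": 0.052,"slide": [0.04,-0.006,0.02],"rot": [0,0,0.1]},
  {"fingers": 0.052,"slide": [0.09,-0.014,0.05],"rot": [0,0,0.2]},
  {"fingers": 0.052,"slide": [0.14,-0.022,0.09],"rot": [0,0,0.293]},
  {"fingers": 0.052,"slide": [0.19,-0.03,0.13],"rot": [0,0,0.293]},
  {"fingers": 0.052,"slide": [0.24,-0.038,0.17],"rot": [0,0,0.293]},
  {"fingers": 0.052,"slide": [0.286,-0.045,0.195],"rot": [0,0,0.293]},
  {"fingers": 0.052,"slide": [0.286,-0.045,0.205],"rot": [0,0,0.293]},
  {"fingers": 0.052,"slide": [0.286,-0.045,0.21],"rot": [0,0,0.293]},
])

```text
t: 15.25
ee_pos: [0.5536, 0.378, 0.0832]
ee_rot: [2.803, 1.416, -0.004]
wrist_force: [0.4, -0.0, -0.9]
opening: 0.0579
grip_force: 25.0
```

```bash
python3 - <<'E'
from h import *
goal(.5547,.381,.0500,-36.5)
E
```

```text
t 15.25 tcp [0.5536 0.378  0.0832] slide [ 0.0032 -0.0009  0.0331] rot [0.    0.003 0.002] q [-1.01  0.82  0.53  1.6  -0.5   0.87 -0.92] open 0.0579
```

step_arm([
  {"fingers": 0.052,"slide": [0.0015,-0.0005,0.012],"rot": [0,0,0]},
  {"fingers": 0.052,"slide": [0.0025,-0.0009,0.022],"rot": [0,0,0]},
  {"fingers": 0.052,"slide": [0.0025,-0.0009,0.029],"rot": [0,0,0]},
  {"fingers": 0.052,"slide": [0.0025,-0.0009,0.031],"rot": [0,0,0]},
  {"fingers": 0.052,"slide": [0.0025,-0.0009,0.031],"rot": [0,0,0]},
  {"fingers": 0.052,"slide": [0.0025,-0.0009,0.031],"rot": [0,0,0]},
  {"fingers": 0.052,"slide": [0.0025,-0.0009,0.031],"rot": [0,0,0]},
  {"fingers": 0.052,"slide": [0.0025,-0.0009,0.031],"rot": [0,0,0]},
])

```text
t: 16.25
ee_pos: [0.5549, 0.3826, 0.0535]
ee_rot: [-2.803, -1.418, -0.0]
wrist_force: [0.4, 0.0, -1.4]
opening: 0.0578
grip_force: 25.0
```

```bash
python3 - <<'E'
from h import *
goal(.5547,.381,.0490,-36.5)
E
```

```text
t 16.25 tcp [0.5549 0.3826 0.0535] slide [-0.0014  0.0007  0.0045] rot [ 0.    -0.     0.003] q [-1.    0.86  0.5   1.59 -0.52  0.82 -0.91] open 0.0578
```

Correct, set down, release and rise slightly.

step_arm([
  {"fingers": 0.052,"slide": [-0.0014,0.0005,0.002],"rot": [0,0,0]},
  {"fingers": 0.052,"slide": [-0.0014,0.0005,0.0045],"rot": [0,0,0]},
  {"fingers": 0.052,"slide": [-0.0014,0.0005,0.0045],"rot": [0,0,0]},
  {"fingers": 0.062,"slide": [-0.0014,0.0005,0.0045],"rot": [0,0,0]},
  {"fingers": 0.082,"slide": [-0.0014,0.0005,0.0045],"rot": [0,0,0]},
  {"fingers": 0.084,"slide": [-0.0014,0.0005,0.0045],"rot": [0,0,0]},
  {"fingers": 0.084,"slide": [-0.0014,0.0005,-0.03],"rot": [0,0,0]},
  {"fingers": 0.084,"slide": [-0.0014,0.0005,-0.08],"rot": [0,0,0]},
])

```text
t: 17.25
ee_pos: [0.5534, 0.3805, 0.133]
ee_rot: [2.803, 1.418, -0.005]
wrist_force: [1.0, 0.4, 0.1]
opening: 0.0839
grip_force: 0.0
```

step_arm([
  {"fingers": 0.084,"slide": [-0.05,0,-0.02],"rot": [0,0,0]},
  {"fingers": 0.084,"slide": [-0.1,0,-0.03],"rot": [0,0,0]},
  {"fingers": 0.06,"slide": [-0.15,0,-0.03],"rot": [0,0,0]},
  {"fingers": 0.04,"slide": [-0.18,0,-0.03],"rot": [0,0,0]},
  {"fingers": 0.02,"slide": [-0.2,0,-0.03],"rot": [0,0,0]},
  {"fingers": 0.0,"slide": [-0.2,0,-0.03],"rot": [0,0,0]},
  {"fingers": 0.0,"slide": [-0.2,0,-0.03],"rot": [0,0,0]},
  {"fingers": 0.0,"slide": [-0.2,0,-0.03],"rot": [0,0,0]},
])

```text
t: 18.25
ee_pos: [0.4366, 0.2208, 0.1634]
ee_rot: [2.802, 1.42, 0.001]
wrist_force: [1.1, 1.0, -0.5]
opening: 0.026
grip_force: 0.0
```

```bash
python3 - <<'E'
from h import *
p,d=env.grab_frame("top"); np.savez("top2.npz",p=p,d=d);W=world("top",d)
cv2.imwrite("pics/t2.png",cv2.resize(p[195:285,165:285,::-1],None,fx=5,fy=5,interpolation=cv2.INTER_CUBIC))
print("W",W[237,205],"cap",edge(p,(.554,.382,.056),.03),"base",edge(p,(.5547,.381,.044),.034))
m=comp(W,(205,237),.05,.06)
if m is not None:
    q=np.argwhere(m)[:,::-1].astype(np.float32); r=cv2.fitEllipse(cv2.convexHull(q)); print(unproj("top",*r[0],.056).round(4),m.sum(),r)
goal(.5556-.154*.595,.3833-.154*.804,.075,-36.5)
E
```

```text
W [0.55430527 0.39368337 0.05574336] cap [0.5538 0.3781 0.0332] base [0.5547 0.381  0.0335]
[0.5535 0.3794 0.056 ] 339 ((210.41024780273438, 237.2987823486328), (22.387163162231445, 22.859689712524414), 65.32535552978516)
t 18.3 tcp [0.4365 0.2207 0.1633] slide [ 0.0475 -0.0008  0.0883] rot [ 0.    -0.     0.004] q [-1.07  0.43  0.64  2.05 -0.37  0.77 -0.84] open 0.022
```

View pics/t2.png

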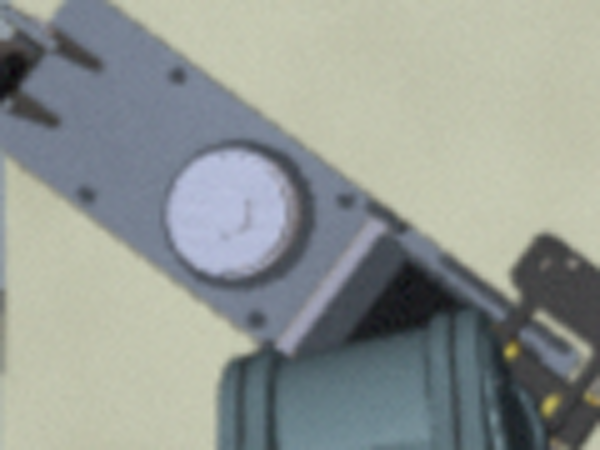

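The top view shows the cap on the base disc, button up. The stack looks 2–4 mm off towards the treadle, so I check with the side camera.

```bash
python3 - <<'E'
from h import *
p,d=env.grab_frame("side"); np.savez("side2.npz",p=p,d=d);a=np.load("side0.npz")["p"]
b=np.load("top2.npz")["p"];t0=np.load("top0.npz")["p"]
print("side plate",edge(a,(.5557,.383,.03),.034,"side"),"base",edge(p,(.5547,.381,.044),.034,"side"),"cap",edge(p,(.5540,.380,.056),.030,"side"))
h=np.vstack([cv2.resize(p[310:390,270:370,::-1],None,fx=5,fy=5,interpolation=cv2.INTER_CUBIC)]); 
def ring(img,n,X,r,col):
    for a in np.arange(0,6.3,.05):
        u,v=proj(n,np.array(X)+[r*np.cos(a),r*np.sin(a),0]); cv2.circle(img,(int((u+.5-u0)*5),int((v+.5-v0)*5)),0,col,1)
u0,v0=270,310
for X,r in [((.5557,.3831,.03),.034),((.5547,.381,.044),.034),((.5535,.3794,.056),.03),((.5535,.3794,.062),.012)]: ring(h,"side",X,r,(0,0,255))
u0,v0=170,200; g=cv2.resize(b[200:280,170:250,::-1],None,fx=5,fy=5,interpolation=cv2.INTER_CUBIC)
for X,r in [((.5557,.3831,.03),.034),((.5547,.381,.044),.034),((.5535,.3794,.056),.03),((.5535,.3794,.062),.012)]: ring(g,"top",X,r,(0,0,255))
cv2.imwrite("pics/ov.png",np.hstack([h,g])[:, :900] if False else cv2.resize(np.hstack([h,g]),(800,355)))
E
```

```text
side plate [0.5586 0.3905 0.0334] base [0.5573 0.3867 0.0349] cap [0.5576 0.3855 0.0298]
```

View pics/ov.png

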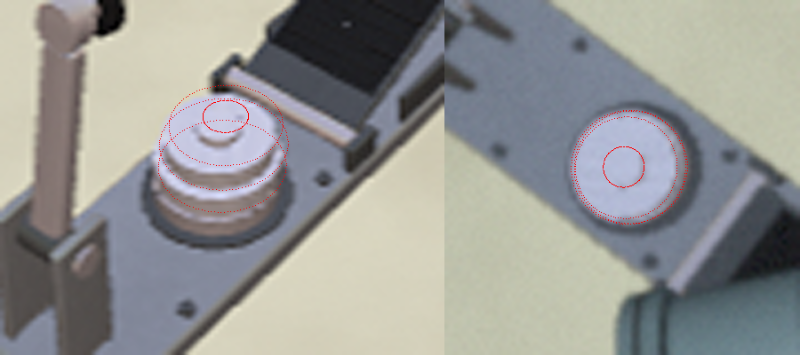

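Both cameras agree: relative to the plate, the base disc is about 2.5–3 mm off and the cap about 4.5 mm off, both towards the treadle. I'll regrip and nudge both along the clamp axis.

step_arm([
  {"fingers": 0.084,"slide": [0.0,0,0],"rot": [0,0,0]},
  {"fingers": 0.084,"slide": [0.05,0,0],"rot": [0,0,0]},
  {"fingers": 0.084,"slide": [0.1,0,0],"rot": [0,0,0]},
  {"fingers": 0.084,"slide": [0.15,0,0.01],"rot": [0,0,0]},
  {"fingers": 0.084,"slide": [0.18,0,0.02],"rot": [0,0,0]},
  {"fingers": 0.084,"slide": [0.197,0,0.04],"rot": [0,0,0]},
  {"fingers": 0.084,"slide": [0.197,0,0.06],"rot": [0,0,0]},
  {"fingers": 0.084,"slide": [0.197,0,0.08],"rot": [0,0,0]},
])

```text
t: 19.35
ee_pos: [0.5521, 0.3777, 0.082]
ee_rot: [2.803, 1.417, -0.002]
wrist_force: [0.3, -0.4, 0.3]
opening: 0.0843
grip_force: 0.0
```

```bash
python3 - <<'E'
from h import *
goal(.5547,.3815,.034,-36.5)
E
```

```text
t 19.35 tcp [0.5521 0.3777 0.082 ] slide [ 0.0046 -0.0002  0.048 ] rot [-0.     0.001  0.003] q [-1.01  0.82  0.53  1.6  -0.51  0.86 -0.92] open 0.0843
```

step_arm([
  {"fingers": 0.084,"slide": [0.002,0,0.015],"rot": [0,0,0]},
  {"fingers": 0.084,"slide": [0.002,0,0.032],"rot": [0,0,0]},
  {"fingers": 0.084,"slide": [0.002,0,0.046],"rot": [0,0,0]},
  {"fingers": 0.084,"slide": [0.002,0,0.046],"rot": [0,0,0]},
  {"fingers": 0.076,"slide": [0.002,0,0.046],"rot": [0,0,0]},
  {"fingers": 0.068,"slide": [0.002,0,0.046],"rot": [0,0,0]},
  {"fingers": 0.06,"slide": [0.002,0,0.046],"rot": [0,0,0]},
  {"fingers": 0.06,"slide": [0.002,0,0.046],"rot": [0,0,0]},
])

```text
t: 20.35
ee_pos: [0.554, 0.3808, 0.038]
ee_rot: [-2.803, -1.418, -0.001]
wrist_force: [-0.8, -0.5, 4.7]
opening: 0.0656
grip_force: 25.0
```

step_arm([
  {"fingers": 0.06,"slide": [0.001,0,0],"rot": [0,0,0]},
  {"fingers": 0.06,"slide": [0.002,0,0],"rot": [0,0,0]},
  {"fingers": 0.06,"slide": [0.003,0,0],"rot": [0,0,0]},
  {"fingers": 0.06,"slide": [0.003,0,0],"rot": [0,0,0]},
  {"fingers": 0.06,"slide": [0.003,0,0],"rot": [0,0,0]},
  {"fingers": 0.06,"slide": [0.003,0,0],"rot": [0,0,0]},
  {"fingers": 0.07,"slide": [0.003,0,0],"rot": [0,0,0]},
  {"fingers": 0.08,"slide": [0.003,0,0],"rot": [0,0,0]},
])

```text
t: 21.35
ee_pos: [0.5558, 0.3827, 0.0372]
ee_rot: [2.803, 1.418, 0.001]
wrist_force: [-0.6, 0.5, 1.1]
opening: 0.0778
grip_force: 0.0
```

step_arm([
  {"fingers": 0.08,"slide": [0,0,-0.0125],"rot": [0,0,0]},
  {"fingers": 0.08,"slide": [0,0,-0.0125],"rot": [0,0,0]},
  {"fingers": 0.07,"slide": [0,0,-0.0125],"rot": [0,0,0]},
  {"fingers": 0.06,"slide": [0,0,-0.0125],"rot": [0,0,0]},
  {"fingers": 0.052,"slide": [0,0,-0.0125],"rot": [0,0,0]},
  {"fingers": 0.052,"slide": [0,0,-0.0125],"rot": [0,0,0]},
  {"fingers": 0.052,"slide": [0,0,-0.0125],"rot": [0,0,0]},
  {"fingers": 0.052,"slide": [0,0,-0.0125],"rot": [0,0,0]},
])

```text
t: 22.35
ee_pos: [0.5555, 0.3826, 0.0497]
ee_rot: [2.803, 1.418, -0.001]
wrist_force: [-0.1, 0.4, -0.1]
opening: 0.0583
grip_force: 25.0
```

step_arm([
  {"fingers": 0.052,"slide": [0.001,0,0],"rot": [0,0,0]},
  {"fingers": 0.052,"slide": [0.002,0,0],"rot": [0,0,0]},
  {"fingers": 0.052,"slide": [0.002,0,0],"rot": [0,0,0]},
  {"fingers": 0.052,"slide": [0.002,0,0],"rot": [0,0,0]},
  {"fingers": 0.06,"slide": [0.002,0,0],"rot": [0,0,0]},
  {"fingers": 0.075,"slide": [0.002,0,0],"rot": [0,0,0]},
  {"fingers": 0.084,"slide": [0.002,0,0],"rot": [0,0,0]},
  {"fingers": 0.084,"slide": [0.002,0,-0.05],"rot": [0,0,0]},
])

```text
t: 23.35
ee_pos: [0.5541, 0.383, 0.0968]
ee_rot: [2.802, 1.418, -0.012]
wrist_force: [0.1, 0.7, 0.6]
opening: 0.0838
grip_force: 0.0
```

step_arm([
  {"fingers": 0.084,"slide": [0,0,-0.02],"rot": [0,0,0]},
  {"fingers": 0.084,"slide": [-0.05,0,-0.04],"rot": [0,0,0]},
  {"fingers": 0.07,"slide": [-0.1,0,-0.05],"rot": [0,0,0]},
  {"fingers": 0.05,"slide": [-0.14,0,-0.05],"rot": [0,0,0]},
  {"fingers": 0.03,"slide": [-0.18,0,-0.05],"rot": [0,0,0]},
  {"fingers": 0.01,"slide": [-0.2,0,-0.05],"rot": [0,0,0]},
  {"fingers": 0.0,"slide": [-0.2,0,-0.05],"rot": [0,0,0]},
  {"fingers": 0.0,"slide": [-0.2,0,-0.05],"rot": [0,0,0]},
])

```text
t: 24.35
ee_pos: [0.4391, 0.2243, 0.15]
ee_rot: [-2.803, -1.419, -0.002]
wrist_force: [0.7, -0.6, 0.7]
opening: 0.0263
grip_force: 0.0
```

```bash
python3 - <<'E'
from h import *
p,d=env.grab_frame("top"); np.savez("top3.npz",p=p,d=d);W=world("top",d)
s,_=env.grab_frame("side"); np.savez("side3.npz",p=s)
print("base",edge(p,(.5555,.383,.044),.034),"side base",edge(s,(.558,.39,.044),.034,"side"),"side cap",edge(s,(.558,.39,.056),.030,"side"))
m=comp(W,(208,237),.05,.06)
q=np.argwhere(m)[:,::-1].astype(np.float32); r=cv2.fitEllipse(cv2.convexHull(q)); print("cap",unproj("top",*r[0],.056).round(4),m.sum())
m=comp(W,(208,237),.036,.06)
q=np.argwhere(m)[:,::-1].astype(np.float32); r=cv2.fitEllipse(cv2.convexHull(q)); print("union",unproj("top",*r[0],.044).round(4),m.sum())
goal(.5556-.154*.595,.3833-.154*.804,.075,-36.5)
E
```

```text
base [0.555  0.3804 0.0338] side base [0.5575 0.3882 0.034 ] side cap [0.5575 0.3877 0.0294]
cap [0.5545 0.3809 0.056 ] 348
union [0.5546 0.3811 0.044 ] 461
t 24.45 tcp [0.4391 0.2242 0.1499] slide [ 0.0431 -0.0008  0.0749] rot [ 0.001 -0.001  0.004] q [-1.06  0.46  0.63  2.05 -0.4   0.75 -0.82] open 0.0183
```

Both cameras now put the stack about 2.5 mm short. One more nudge of the whole stack.

step_arm([
  {"fingers": 0.084,"slide": [0.0,0,0],"rot": [0,0,0]},
  {"fingers": 0.084,"slide": [0.05,0,0],"rot": [0,0,0]},
  {"fingers": 0.084,"slide": [0.1,0,0],"rot": [0,0,0]},
  {"fingers": 0.084,"slide": [0.15,0,0.01],"rot": [0,0,0]},
  {"fingers": 0.084,"slide": [0.18,0,0.02],"rot": [0,0,0]},
  {"fingers": 0.084,"slide": [0.196,0,0.04],"rot": [0,0,0]},
  {"fingers": 0.084,"slide": [0.196,0,0.06],"rot": [0,0,0]},
  {"fingers": 0.084,"slide": [0.196,0,0.07],"rot": [0,0,0]},
])

```text
t: 25.45
ee_pos: [0.5534, 0.3799, 0.078]
ee_rot: [2.803, 1.417, -0.004]
wrist_force: [-0.0, -0.1, 0.1]
opening: 0.0838
grip_force: 0.0
```

step_arm([
  {"fingers": 0.084,"slide": [0,0,0.015],"rot": [0,0,0]},
  {"fingers": 0.084,"slide": [0,0,0.032],"rot": [0,0,0]},
  {"fingers": 0.084,"slide": [0,0,0.044],"rot": [0,0,0]},
  {"fingers": 0.084,"slide": [0,0,0.044],"rot": [0,0,0]},
  {"fingers": 0.076,"slide": [0,0,0.044],"rot": [0,0,0]},
  {"fingers": 0.068,"slide": [0,0,0.044],"rot": [0,0,0]},
  {"fingers": 0.06,"slide": [0,0,0.044],"rot": [0,0,0]},
  {"fingers": 0.06,"slide": [0,0,0.044],"rot": [0,0,0]},
])

```text
t: 26.45
ee_pos: [0.5548, 0.3814, 0.0364]
ee_rot: [-2.803, -1.418, -0.001]
wrist_force: [-1.1, -0.1, 3.8]
opening: 0.066
grip_force: 25.0
```

step_arm([
  {"fingers": 0.06,"slide": [0.001,0,0],"rot": [0,0,0]},
  {"fingers": 0.06,"slide": [0.002,0,0],"rot": [0,0,0]},
  {"fingers": 0.06,"slide": [0.0027,0,0],"rot": [0,0,0]},
  {"fingers": 0.06,"slide": [0.0027,0,0],"rot": [0,0,0]},
  {"fingers": 0.06,"slide": [0.0027,0,0],"rot": [0,0,0]},
  {"fingers": 0.07,"slide": [0.0027,0,0],"rot": [0,0,0]},
  {"fingers": 0.084,"slide": [0.0027,0,0],"rot": [0,0,0]},
  {"fingers": 0.084,"slide": [0.0027,0,0],"rot": [0,0,0]},
])

```text
t: 27.45
ee_pos: [0.556, 0.3834, 0.0356]
ee_rot: [-2.803, -1.419, -0.0]
wrist_force: [-0.9, -0.1, -0.2]
opening: 0.0836
grip_force: 0.0
```

step_arm([
  {"fingers": 0.084,"slide": [0,0,-0.04],"rot": [0,0,0]},
  {"fingers": 0.084,"slide": [0,0,-0.09],"rot": [0,0,0]},
  {"fingers": 0.07,"slide": [-0.05,0,-0.11],"rot": [0,0,0]},
  {"fingers": 0.05,"slide": [-0.1,0,-0.11],"rot": [0,0,0]},
  {"fingers": 0.03,"slide": [-0.15,0,-0.11],"rot": [0,0,0]},
  {"fingers": 0.01,"slide": [-0.19,0,-0.11],"rot": [0,0,0]},
  {"fingers": 0.0,"slide": [-0.2,0,-0.11],"rot": [0,0,0]},
  {"fingers": 0.0,"slide": [-0.2,0,-0.11],"rot": [0,0,0]},
])

```text
t: 28.45
ee_pos: [0.438, 0.2226, 0.1461]
ee_rot: [-2.803, -1.418, -0.002]
wrist_force: [-0.4, 0.8, 0.3]
opening: 0.0262
grip_force: 0.0
```

```bash
python3 - <<'E'
from h import *
p,d=env.grab_frame("top"); np.savez("top4.npz",p=p,d=d);W=world("top",d)
s,_=env.grab_frame("side"); np.savez("side4.npz",p=s)
print("side base",edge(s,(.558,.389,.044),.034,"side"),"side cap",edge(s,(.558,.389,.056),.030,"side"))
for lo in (.05,.036):
    m=comp(W,(208,237),lo,.06)
    q=np.argwhere(m)[:,::-1].astype(np.float32); r=cv2.fitEllipse(cv2.convexHull(q)); print(unproj("top",*r[0],.056 if lo>.04 else .044).round(4),m.sum())
goal(.5556-.154*.595,.3833-.154*.804,.075,-36.5)
E
```

```text
side base [0.5578 0.3884 0.0337] side cap [0.5581 0.3873 0.0295]Traceback (most recent call last):
  File "<stdin>", line 7, in <module>
cv2.error: OpenCV(4.12.0) /io/opencv/modules/imgproc/src/shapedescr.cpp:361: error: (-201:Incorrect size of input array) There should be at least 5 points to fit the ellipse in function 'fitEllipseNoDirect'
```

```bash
python3 - <<'E'
from h import *
for f in ("top2","top3","top4"):
    z=np.load(f+".npz");W=world("top",z["d"])
    for lo,zt in ((.05,.056),(.036,.044)):
        m=((W[...,2]>lo)&(W[...,2]<.066)).astype(np.uint8);k=np.zeros_like(m);k[218:258,190:234]=1
        n,l,st,c=cv2.connectedComponentsWithStats(m&k);i=1+st[1:,4].argmax()
        r=cv2.fitEllipse(cv2.convexHull(np.argwhere(l==i)[:,::-1].astype(np.float32)));print(f,lo,unproj("top",*r[0],zt).round(4),st[i][4],np.round(r[1],1))
for n in("side2","side3","side4"):
    s=np.load(n+".npz")["p"]
    for X0 in((.5575,.387),(.558,.390)): print(n,edge(s,(*X0,.044),.034,"side"),edge(s,(*X0,.056),.030,"side"),edge(s,(*X0,.062),.012,"side"))
s=np.load("side4.npz")["p"];t=np.load("top4.npz")["p"]
h=np.hstack([cv2.resize(s[305:385,275:365],(450,400),interpolation=cv2.INTER_CUBIC),cv2.resize(t[203:273,180:241],(348,400),interpolation=cv2.INTER_CUBIC)]);cv2.imwrite("pics/end1.png",h[:,:,::-1])
goal(.5556-.154*.595,.3833-.154*.804,.075,-36.5)
E
```

```text
top2 0.05 [0.5535 0.3794 0.056 ] 397 [22.4 22.9]
top2 0.036 [0.554  0.3816 0.044 ] 520 [25.3 25.8]
top3 0.05 [0.5539 0.3806 0.056 ] 395 [22.6 23.1]
top3 0.036 [0.5546 0.3811 0.044 ] 507 [25.1 25.8]
top4 0.05 [0.5546 0.3808 0.056 ] 394 [22.3 22.8]
top4 0.036 [0.5547 0.3807 0.044 ] 515 [25.  26.1]
side2 [0.5576 0.3862 0.0353] [0.5576 0.3855 0.0298] [0.5572 0.385  0.0109]
side2 [0.5573 0.3871 0.0346] [0.5576 0.3855 0.0298] [0.5572 0.385  0.0109]
side3 [0.5578 0.3877 0.0342] [0.5578 0.3874 0.0295] [0.5533 0.3802 0.0155]
side3 [0.5575 0.3882 0.034 ] [0.5575 0.3877 0.0294] [0.5578 0.3871 0.0107]
side4 [0.5578 0.3884 0.0337] [0.5581 0.3873 0.0295] [0.559  0.3871 0.0105]
side4 [0.5577 0.3885 0.0336] [0.558  0.3874 0.0294] [0.559  0.3872 0.0105]
t 28.55 tcp [0.4386 0.2235 0.146 ] slide [ 0.0439 -0.0009  0.0711] rot [ 0.001 -0.001  0.004] q [-1.06  0.47  0.63  2.05 -0.41  0.74 -0.81] open 0.018
```

View pics/end1.png

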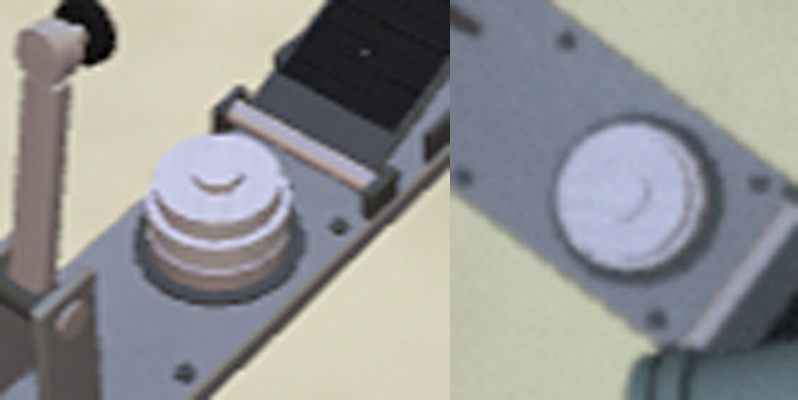

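The stack looks concentric in both views, with at most about 2 mm residual. Now the treadle: fingers closed, approach from above, then press.

step_arm([
  {"fingers": 0.0,"slide": [0.02,0,0.0],"rot": [0,0,0]},
  {"fingers": 0.0,"slide": [0.043,-0.001,0.01],"rot": [0,0,0.004]},
  {"fingers": 0.0,"slide": [0.043,-0.001,0.03],"rot": [0,0,0.004]},
  {"fingers": 0.0,"slide": [0.043,-0.001,0.05],"rot": [0,0,0.004]},
  {"fingers": 0.0,"slide": [0.043,-0.001,0.065],"rot": [0,0,0.004]},
  {"fingers": 0.0,"slide": [0.043,-0.001,0.07],"rot": [0,0,0.004]},
  {"fingers": 0.0,"slide": [0.043,-0.001,0.07],"rot": [0,0,0.004]},
  {"fingers": 0.0,"slide": [0.043,-0.001,0.07],"rot": [0,0,0.004]},
])

```text
t: 29.55
ee_pos: [0.4627, 0.2577, 0.0764]
ee_rot: [-2.806, -1.413, -0.002]
wrist_force: [-0.5, 0.6, 0.6]
opening: 0.0004
grip_force: 0.0
```

```bash
python3 - <<'E'
from h import *
goal(.5556-.154*.595,.3833-.154*.804,.031,-36.5)
E
```

```text
t 29.55 tcp [0.4627 0.2577 0.0764] slide [ 0.0022 -0.0001  0.0454] rot [ 0.    -0.001 -0.001] q [-0.99  0.64  0.53  1.99 -0.52  0.65 -0.77] open 0.0004
```

Press slowly down to about 31 mm and read the force.

step_arm([
  {"fingers": 0.0,"slide": [0.001,0,0.01],"rot": [0,0,0]},
  {"fingers": 0.0,"slide": [0.001,0,0.016],"rot": [0,0,0]},
  {"fingers": 0.0,"slide": [0.001,0,0.022],"rot": [0,0,0]},
  {"fingers": 0.0,"slide": [0.001,0,0.028],"rot": [0,0,0]},
  {"fingers": 0.0,"slide": [0.001,0,0.033],"rot": [0,0,0]},
  {"fingers": 0.0,"slide": [0.001,0,0.038],"rot": [0,0,0]},
  {"fingers": 0.0,"slide": [0.001,0,0.042],"rot": [0,0,0]},
  {"fingers": 0.0,"slide": [0.001,0,0.045],"rot": [0,0,0]},
])

```text
t: 30.55
ee_pos: [0.4625, 0.2577, 0.0305]
ee_rot: [2.806, 1.412, -0.002]
wrist_force: [-2.9, -5.1, 11.3]
opening: 0.0006
grip_force: 5.7
```

step_arm([
  {"fingers": 0.0,"slide": [0,0,0.001],"rot": [0,0,0]},
  {"fingers": 0.0,"slide": [0,0,0.002],"rot": [0,0,0]},
  {"fingers": 0.0,"slide": [0,0,0.003],"rot": [0,0,0]},
  {"fingers": 0.0,"slide": [0,0,0.003],"rot": [0,0,0]},
  {"fingers": 0.0,"slide": [0,0,0.003],"rot": [0,0,0]},
  {"fingers": 0.0,"slide": [0,0,0.003],"rot": [0,0,0]},
  {"fingers": 0.0,"slide": [0,0,0.003],"rot": [0,0,0]},
  {"fingers": 0.0,"slide": [0,0,0.003],"rot": [0,0,0]},
])

```text
t: 31.55
ee_pos: [0.4626, 0.2578, 0.0298]
ee_rot: [-2.805, -1.411, 0.001]
wrist_force: [-9.9, -7.0, 33.3]
opening: 0.0007
grip_force: 16.8
```

```bash
python3 - <<'E'
from h import *
o=env.get_obs();print(o["ee_pos"],o["wrist_force"])
s,d=env.grab_frame("side");W=world("side",d);np.savez("side5.npz",p=s,d=d)
m=(W[...,2]>.062)&(W[...,2]<.15)&(np.hypot(W[...,0]-.557,W[...,1]-.386)<.14)
P=W[m]; c=(P[:,:2]-[.5557,.3831])@np.array([[.595,-.804],[.804,.595]])
for a in np.arange(-.06,.14,.02):
    k=(c[:,0]>=a)&(c[:,0]<a+.02)&(abs(c[:,1])<.03)
    if k.sum(): print(a.round(2),k.sum(),np.percentile(P[k][:,2],[5,50,95]).round(3))
E
```

```text
[0.4626046  0.25775879 0.02980015] [-9.8822631  -7.03905587 33.34714168]
-0.02 22 [0.064 0.087 0.09 ]
0.0 120 [0.065 0.084 0.09 ]
0.02 66 [0.078 0.086 0.089]
0.04 71 [0.079 0.087 0.089]
0.06 71 [0.08  0.087 0.09 ]
0.08 74 [0.08  0.088 0.09 ]
0.1 110 [0.072 0.089 0.098]
0.12 250 [0.066 0.09  0.099]
```

On the stop: the force rose at constant height, and the clamp arm is level over the stack. Hold for more than a second, then release slowly.

step_arm([
  {"fingers": 0.0,"slide": [0,0,-0.0005],"rot": [0,0,0]},
  {"fingers": 0.0,"slide": [0,0,-0.001],"rot": [0,0,0]},
  {"fingers": 0.0,"slide": [0,0,-0.001],"rot": [0,0,0]},
  {"fingers": 0.0,"slide": [0,0,-0.001],"rot": [0,0,0]},
  {"fingers": 0.0,"slide": [0,0,-0.001],"rot": [0,0,0]},
  {"fingers": 0.0,"slide": [0,0,-0.001],"rot": [0,0,0]},
  {"fingers": 0.0,"slide": [0,0,-0.001],"rot": [0,0,0]},
  {"fingers": 0.0,"slide": [0,0,-0.001],"rot": [0,0,0]},
])

```text
t: 32.6
ee_pos: [0.4626, 0.2577, 0.0301]
ee_rot: [-2.805, -1.412, 0.001]
wrist_force: [-7.5, -5.0, 23.7]
opening: 0.0005
grip_force: 12.0
```

step_arm([
  {"fingers": 0.0,"slide": [0,0,0],"rot": [0,0,0]},
  {"fingers": 0.0,"slide": [0,0,0],"rot": [0,0,0]},
  {"fingers": 0.0,"slide": [0,0,0],"rot": [0,0,0]},
  {"fingers": 0.0,"slide": [0,0,0],"rot": [0,0,0]},
  {"fingers": 0.0,"slide": [0,0,-0.004],"rot": [0,0,0]},
  {"fingers": 0.0,"slide": [0,0,-0.009],"rot": [0,0,0]},
  {"fingers": 0.0,"slide": [0,0,-0.014],"rot": [0,0,0]},
  {"fingers": 0.0,"slide": [0,0,-0.02],"rot": [0,0,0]},
])

```text
t: 33.6
ee_pos: [0.4638, 0.2595, 0.0494]
ee_rot: [-2.805, -1.413, -0.004]
wrist_force: [1.9, 2.3, 2.3]
opening: 0.0005
grip_force: 1.3
```

step_arm([
  {"fingers": 0.0,"slide": [0,0,-0.006],"rot": [0,0,0]},
  {"fingers": 0.0,"slide": [0,0,-0.012],"rot": [0,0,0]},
  {"fingers": 0.0,"slide": [0,0,-0.02],"rot": [0,0,0]},
  {"fingers": 0.0,"slide": [0,0,-0.03],"rot": [0,0,0]},
  {"fingers": 0.0,"slide": [0,0,-0.05],"rot": [0,0,0]},
  {"fingers": 0.0,"slide": [0,0,-0.08],"rot": [0,0,0]},
  {"fingers": 0.0,"slide": [-0.03,0,-0.1],"rot": [0,0,0]},
  {"fingers": 0.0,"slide": [-0.05,0,-0.1],"rot": [0,0,0]},
])

```text
t: 34.6
ee_pos: [0.4326, 0.2169, 0.1501]
ee_rot: [-2.806, -1.412, -0.001]
wrist_force: [-0.0, -0.3, -1.0]
opening: 0.0002
grip_force: 0.0
```

```bash
python3 - <<'E'
from h import *
p,d=env.grab_frame("top"); W=world("top",d); s,ds=env.grab_frame("side"); S=world("side",ds)
for lo,zt in ((.05,.056),(.036,.044)):
    m=((W[...,2]>lo)&(W[...,2]<.066)).astype(np.uint8);k=np.zeros_like(m);k[218:258,190:234]=1
    n,l,st,c=cv2.connectedComponentsWithStats(m&k);i=1+st[1:,4].argmax()
    r=cv2.fitEllipse(cv2.convexHull(np.argwhere(l==i)[:,::-1].astype(np.float32)));print(lo,unproj("top",*r[0],zt).round(4),st[i][4])
print("side",edge(s,(.558,.389,.044),.034,"side"),edge(s,(.558,.389,.056),.030,"side"))
T=np.abs(p.astype(int)-np.load("top0.npz")["p"]).max(2)
for n,(u,v) in dict(tape=(323,211),spool=(353,238),meter=(456,243)).items(): print(n,(T[v-14:v+14,u-14:u+14]>60).sum())
m=(np.hypot(S[...,0]-.63,S[...,1]-.484)<.06)&(S[...,2]>.12)&(S[...,2]<.26);print("arm px",m.sum(),S[m][:,2].max())
goal(.46,.25,.15,-36.5)
E
```

```text
0.05 [0.5547 0.3806 0.056 ] 393
0.036 [0.5547 0.3811 0.044 ] 514
side [0.5578 0.3884 0.0337] [0.5581 0.3873 0.0295]
tape 0
spool 0
meter 0
arm px 543 0.22236266531598942
t 34.7 tcp [0.4314 0.216  0.149 ] slide [ 0.0443  0.0026 -0.001 ] rot [-0.001  0.002 -0.003] q [-1.07  0.45  0.64  2.07 -0.4   0.74 -0.81] open 0.0002
```

```bash
python3 -c "
from plant import env
print(env.sign_off())"
```

```text
the job is handed in; nothing more can be done
None
```

The job is handed in: the two discs are stacked button up on the plate, about 2–2.5 mm off centre towards the treadle by camera; the treadle was held on its stop for over a second and has come back up, and the spool, tape roll and multimeter show no movement.

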